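# Find the loose trough cover and push it open

### The arm

A 6-joint arm with a two-finger parallel gripper is mounted at the origin on the work surface. World frame = base frame: x ahead of the robot, y to its left, z up, the work surface at z = 0. Lengths are in mm, angles in rad, forces in N, time in s.
With the tool pointing down it reaches from about 275 to 975 mm from the base axis. Payload 8.4 kg.
Tool frame: the origin (TCP) lies on the centre line of the jaws, within the pads' length; the fingertips stand 25 mm ahead of it and the grasp point (between the pads) lies 6 mm ahead of it; z points along the fingers, y is the direction in which the jaws open and shut (so a half turn about z gives the same grasp; the last joint's range is limited). The gripper opens to 92 mm and grips with 3 to 60 N. Pads are 20 mm wide; open, the fingers measure 128 mm over their backs; the gripper's body (75 mm by 189 mm) begins 69 mm behind the grasp point.
Start: joints at [1.34, 0.353, 1.633, -0, 1.155, -0.002], TCP at [141.754, 608.715, 239.583] pointing down, gripper open.
Joint ranges: [-2.63, 2.63], [-0.92, 2.1], [0.06, 2.66], [-1.3, 4.44], [0, 2.69], [-3.02, 3.02]. Speed limits (rad/s): [2.22, 2.22, 2.79, 3.14, 3.14, 3.14].

### API

Orientations are given as a unit quaternion [x, y, z, w].
In Python, from station import arm gives the robot as it stands.
- The arm moves only by the tool jog_arm, never from a script. Its arguments are lists of equal length, an entry for each row: "turn": the turn, a rotation vector about the tool's x, y, z in rad, a list of three; "linear": the shift along the tool's x, y, z in m, a list of three; "jaw": the closure in counts, from 0 (fully open) to 255 (shut). A call has 1 to 5 rows; each row is the pose to reach, as a shift and turn from the pose commanded when the call began, along the tool's axes at that moment; what a row does not reach only later rows make up. A row lasts 1/12 s, in which the tool goes at most 41.7 mm and 7.16 degrees, less where a joint would pass 70% of its speed; a pose out of reach is approached as far as the arm can. A call with a gripper value outside its range is refused whole. The fingers move at their own pace and stop on an object; "squeeze" is the grip in N (left out, the last holds). Time passes only in rows, so rows that repeat a pose let the fingers close. It gives the time, the measured TCP pose, the force and the opening at its end, in the units of the state.
- arm.state(): the state, without advancing time (a new reading comes with each control period).
- arm.read_camera(name): name is "scene" or "top" or "wrist"; returns a dict with "frame" (400x640x3 uint8, blue, green, red), "range_z" (400x640 float32, mm along the optical axis (not along the pixel's ray), 0 where there is no reading), "fovy" (degrees; the focal length in pixels is half the picture's height over the tangent of half this angle, whatever the lens; pixels are square), "cx", "cy" (the principal point, pixels), "D" ([k1, k2, p1, p2, k3] as OpenCV has them; the pictures are not rectified), "world_to_cam" (4x4, takes a point from world to camera coordinates). Camera axes: x right, y down, z forward; pixel columns grow to the right and rows downward; lengths in mm; the calibration is good to about 2 mm. A picture is of the moment at which its call begins.
- arm.close_job(): hands the job in, once; it reports no verdict.
The state is a dict: "time": time; "joint_positions": joint angles; "dq": joint speeds; "joint_torque": joint torques, N m; "position": TCP position; "ee_rot": TCP orientation; "ft_force": force on the tool from outside, world axes, zero at the start; "wrist_torque": the same for the moment, N m; "opening": finger opening in mm.
Only numpy, scipy, OpenCV 4.12 (cv2) and the standard library are available. Lean on these libraries where they do the work, as an engineer would, in place of code of your own. Each camera call takes 0.05 s, during which the arm holds its last target.

### The job

One of the four covers on the bench service trough has lost its latch. Press the ribbed far ends of the covers with a fingertip to find the one that rocks, then push its raised edge up and over, away from you, until that cover stands fully open and the terminals below can be inspected. Leave the other covers shut and everything else on the bench and trough where it is.

Things in the scene. Friction and masses are not known exactly. Their poses are not given: they have to be found in the camera images.
- trough: low grey metal trough fixed to the bench, 130 (its x) by 490 (its y) by 82.5 mm tall. Origin at its underside, straight below pivot_mid; x points away from the robot across the covers, y along the row. Four identical aluminium covers, 115 (x) by 88 (y) by 5 mm, lie 92 mm apart, flush with its top: cover1 at y = -138 mm, cover2 -46, cover3 +46, cover4 +138. A fixed deck 59 mm wide at each end
- pivot_mid (a point): middle of the common line, along the trough's y and 80 mm above the bench, about which each cover pivots. Covers reach 55 mm beyond it (far part) and 60 mm before it (robot-side part). Pressing the far part of a loose cover down raises its robot-side edge; the robot-side part rests on a stop. Push the raised edge along its arc, up and over: below about 0.9 rad a dead level push only binds on it
- far_wall (a point): middle of the top of the trough's far wall, 5 mm thick, 82.5 mm above the bench, 59.5 mm beyond the pivot line. The robot-side wall is as tall and runs from 62 to 67 mm before the pivot line. Hidden latch blocks under the far parts keep three covers firm (under 1 mm of play); under the fourth the latch has dropped. Which one cannot be seen and changes every time
- cover1 (a joint): tilt of cover1 in rad: 0 is shut and flush, positive when its far part is down and its robot-side edge is up, stop at 1.5 (standing on edge, fully open). A cover whose latch has dropped turns stiffly, taking 2 to 4 N on its ribbed far part, and stays at whatever tilt it is left
- cover1_press (a point): point on the top face of cover1, 35 mm beyond its pivot, in the middle of the dark tread lines; moves with the cover
- cover1_edge (a point): middle of the top of the robot-side edge of cover1, 60 mm before its pivot; moves with the cover (about 30 mm up at 0.5 rad)
- cover2 (a joint): tilt of cover2 in rad: 0 is shut and flush, positive when its far part is down and its robot-side edge is up, stop at 1.5 (standing on edge, fully open). A cover whose latch has dropped turns stiffly, taking 2 to 4 N on its ribbed far part, and stays at whatever tilt it is left
- cover2_press (a point): point on the top face of cover2, 35 mm beyond its pivot, in the middle of the dark tread lines; moves with the cover
- cover2_edge (a point): middle of the top of the robot-side edge of cover2, 60 mm before its pivot; moves with the cover (about 30 mm up at 0.5 rad)
- cover3 (a joint): tilt of cover3 in rad: 0 is shut and flush, positive when its far part is down and its robot-side edge is up, stop at 1.5 (standing on edge, fully open). A cover whose latch has dropped turns stiffly, taking 2 to 4 N on its ribbed far part, and stays at whatever tilt it is left
- cover3_press (a point): point on the top face of cover3, 35 mm beyond its pivot, in the middle of the dark tread lines; moves with the cover
- cover3_edge (a point): middle of the top of the robot-side edge of cover3, 60 mm before its pivot; moves with the cover (about 30 mm up at 0.5 rad)
- cover4 (a joint): tilt of cover4 in rad: 0 is shut and flush, positive when its far part is down and its robot-side edge is up, stop at 1.5 (standing on edge, fully open). A cover whose latch has dropped turns stiffly, taking 2 to 4 N on its ribbed far part, and stays at whatever tilt it is left
- cover4_press (a point): point on the top face of cover4, 35 mm beyond its pivot, in the middle of the dark tread lines; moves with the cover
- cover4_edge (a point): middle of the top of the robot-side edge of cover4, 60 mm before its pivot; moves with the cover (about 30 mm up at 0.5 rad)
- relay: small upright relay, 36 x 28 x 50 mm tall, standing on one end deck of the trough; origin under its base; a bystander
- tape: roll of black tape lying flat, 64 mm across, 18 mm high, on the bench on the robot's side of the trough; a bystander
- screwdriver: screwdriver lying on the bench on the robot's side of the trough, lower than 40 mm; a bystander
- contactor: grey contactor block 70 x 45 x 55 mm tall, on the bench beyond the trough; a bystander
- jar: glass jar of 50 mm diameter, 60 mm tall, on the bench beyond the trough; a bystander
- meter: grey hand-held meter lying face up, 150 x 75 x 45 mm, on the bench beyond the trough; a bystander
- wrench: open wrench lying on the bench beyond the trough; a bystander

How it is judged (in metres and radians):
On the way:
1. the loose cover has been rocked by a press on it (((value of joint cover1 between 0.15 and 1 rad and contact force between the fingers and cover1 above 0.3 N) or (value of joint cover2 between 0.15 and 1 rad and contact force between the fingers and cover2 above 0.3 N) or (value of joint cover3 between 0.15 and 1 rad and contact force between the fingers and cover3 above 0.3 N) or (value of joint cover4 between 0.15 and 1 rad and contact force between the fingers and cover4 above 0.3 N))).
At the end, for the whole second after the job is handed in: One cover is tilted more than 1.25 rad and at rest; the other three are within 0.06 rad of shut (((value of joint cover1 above 1.25 rad and velocity of joint cover1 between -0.05 and 0.05 rad/s and value of joint each of cover2, cover3, cover4 below 0.06 rad) or (value of joint cover2 above 1.25 rad and velocity of joint cover2 between -0.05 and 0.05 rad/s and value of joint each of cover1, cover3, cover4 below 0.06 rad) or (value of joint cover3 above 1.25 rad and velocity of joint cover3 between -0.05 and 0.05 rad/s and value of joint each of cover1, cover2, cover4 below 0.06 rad) or (value of joint cover4 above 1.25 rad and velocity of joint cover4 between -0.05 and 0.05 rad/s and value of joint each of cover1, cover2, cover3 below 0.06 rad))); the robot touches nothing.
It fails at once if a bystander is shifted or lifted more than 30 mm (distance of any of relay, tape, screwdriver, contactor, jar, meter, wrench from where it was at the start of the episode above 0.03 m).
It fails at once if an upright bystander is tipped over (angle between any of relay, contactor, jar's own z axis and vertical above 0.5 rad).
It also fails if it takes over 48 s, if anything falls off the work surface, if the arm or the gripper's body presses on something with over 40 N, if the wrist force passes 120 N, or if a joint passes its speed limit or range.

## Working session

There is one attempt and no reset: what is moved stays moved. The work goes in short steps, Python scripts to look and compute and a tool call to move; the robot and the scene stay as the last step left them, time stands still between calls to the robot, and variables do not carry over. Pictures are saved under pics/ and viewed, and the job is handed in when it is done.

Besides the shell and the picture viewer there is one more tool, called after "Call:" by a JSON object that holds its "name" and its "arguments", one argument or row to a line. jog_arm: Moves the arm, as the interface text tells. Its arguments: {"type":"object","properties":{"turn":{"type":"array","items":{"type":"array","items":{"type":"number"}}},"linear":{"type":"array","items":{"type":"array","items":{"type":"number"}}},"jaw":{"type":"array","items":{"type":"number"}},"squeeze":{"type":"number"}},"required":["turn","linear","jaw"]}

```bash
ls; mkdir -p pics
cat > h.py <<'E'
import numpy as np, cv2
from station import arm
def K(c):
    f=200/np.tan(np.radians(c["fovy"])/2)
    return np.array([[f,0,c["cx"]],[0,f,c["cy"]],[0,0,1]])
def ray(c,uv):
    p=cv2.undistortPoints(np.array(uv,float).reshape(-1,1,2),K(c),np.array(c["D"],float)).reshape(-1,2)
    d=np.c_[p,np.ones(len(p))]
    T=np.array(c["world_to_cam"]);R=T[:3,:3];o=-R.T@T[:3,3]
    return o,d@R
def onz(c,uv,z):
    o,d=ray(c,uv); return o+d*((z-o[2])/d[:,2])[:,None]
def proj(c,P):
    T=np.array(c["world_to_cam"]);r,_=cv2.Rodrigues(T[:3,:3])
    return cv2.projectPoints(np.array(P,float).reshape(-1,3),r,T[:3,3],K(c),np.array(c["D"],float))[0].reshape(-1,2)
E
python3 - <<'E'
from h import *
import pickle
print(arm.state())
for n in ["scene","top","wrist"]:
    c=arm.read_camera(n); cv2.imwrite(f"pics/{n}0.png",c["frame"]); pickle.dump(c,open(n+"0.pkl","wb"))
    print(n,c["fovy"],c["D"],np.round(c["world_to_cam"],3).tolist())
E
```

```text
pics
{'time': 0.0, 'joint_positions': array([ 1.33957724e+00,  3.53609077e-01,  1.63414620e+00,  1.26258968e-05,
        1.15520067e+00, -2.42254842e-03]), 'dq': array([ 1.16057729e-03,  6.00242375e-04, -1.51332671e-03, -8.22379192e-05,
        4.25186981e-04, -1.92790323e-03]), 'joint_torque': array([-1.15382038e-03, -5.93841183e+01, -3.34202921e+01,  6.96241879e-02,
        2.35369377e-02, -1.17892778e-04]), 'position': array([141.65579422, 608.25290464, 238.88291366]), 'ee_rot': array([ 1.14151423e-01,  9.93463129e-01, -6.76327631e-04, -8.51839863e-05]), 'ft_force': array([-0.31404422,  0.26788792,  0.30952545]), 'wrist_torque': array([-0.0058058 ,  0.01984937, -0.00073748]), 'opening': 91.58126041154334}
scene 50.067721374185474 [-0.10937437  0.          0.          0.          0.        ] [[0.671, 0.741, 0.016, -455.291], [0.564, -0.496, -0.661, -250.763], [-0.482, 0.453, -0.751, 1135.905], [0.0, 0.0, 0.0, 1.0]]
top 42.48413223105995 [-0.16519488  0.          0.          0.          0.        ] [[-0.01, -1.0, 0.008, 63.751], [-0.999, 0.01, -0.05, 591.737], [0.05, -0.009, -0.999, 1137.592], [0.0, 0.0, 0.0, 1.0]]
wrist 61.497854193249196 [-0.04980505  0.          0.          0.          0.        ] [[0.227, 0.974, -0.002, -624.261], [0.945, -0.219, 0.242, -27.056], [0.235, -0.057, -0.97, 390.259], [0.0, 0.0, 0.0, 1.0]]
```

View pics/top0.png

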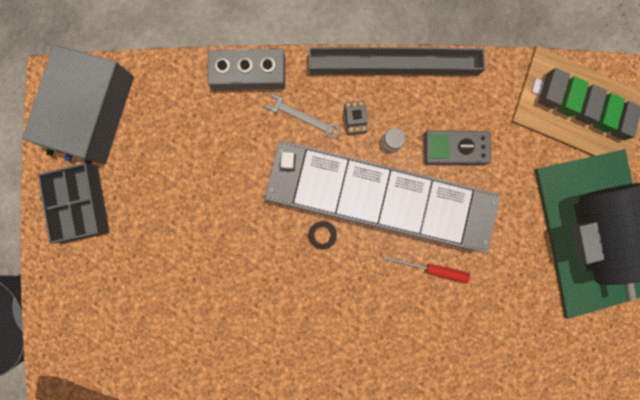

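View pics/scene0.png

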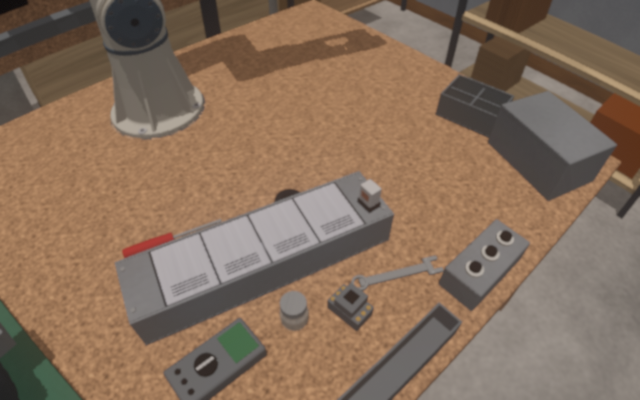

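The top view shows the trough from about (270,145) to (497,250), with white covers from (297,150) to (470,242). The relay is on the left deck at (288,160). The tape, at (322,235), and the screwdriver are on the near side.

Run:
```python
from h import *
import pickle
for n in ["top","scene"]:
    c=pickle.load(open(n+"0.pkl","rb")); f=c["frame"]
    hsv=cv2.cvtColor(f,cv2.COLOR_BGR2HSV)
    m=((hsv[...,1]<50)&(hsv[...,2]>150)).astype(np.uint8)
    roi=np.zeros_like(m)
    if n=="top": roi[140:255,295:480]=1
    else: roi[175:310,145:362]=1
    m*=roi
    m=cv2.morphologyEx(m,cv2.MORPH_CLOSE,np.ones((7,7)))
    m=cv2.morphologyEx(m,cv2.MORPH_OPEN,np.ones((5,5)))
    cs,_=cv2.findContours(m,cv2.RETR_EXTERNAL,cv2.CHAIN_APPROX_NONE)
    big=max(cs,key=cv2.contourArea)
    w=onz(c,big.reshape(-1,2),82.5)[:,:2].astype(np.float32)
    r=cv2.minAreaRect(w); print(n,len(cs),r, cv2.boxPoints(r).tolist())
```

```text
top 2 ((587.5948486328125, -78.77134704589844), (416.6654052734375, 124.68867492675781), 75.76815795898438) [[475.9461669921875, -265.3829650878906], [596.8079833984375, -296.0372009277344], [699.2435302734375, 107.84027099609375], [578.3817138671875, 138.4945068359375]]
scene 1 ((588.6981201171875, -78.56707763671875), (361.62481689453125, 114.11561584472656), 75.68437957763672) [[488.70379638671875, -239.65667724609375], [599.2759399414062, -267.8732604980469], [688.6924438476562, 82.52252197265625], [578.1203002929688, 110.73910522460938]]
```

Run:
```python
from h import *
import pickle
c=pickle.load(open("top0.pkl","rb"))
cv2.imwrite("pics/topcrop.png",cv2.resize(c["frame"][90:290,250:510],None,fx=3,fy=3,interpolation=cv2.INTER_CUBIC))
```

```text
(no output)
```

View pics/topcrop.png

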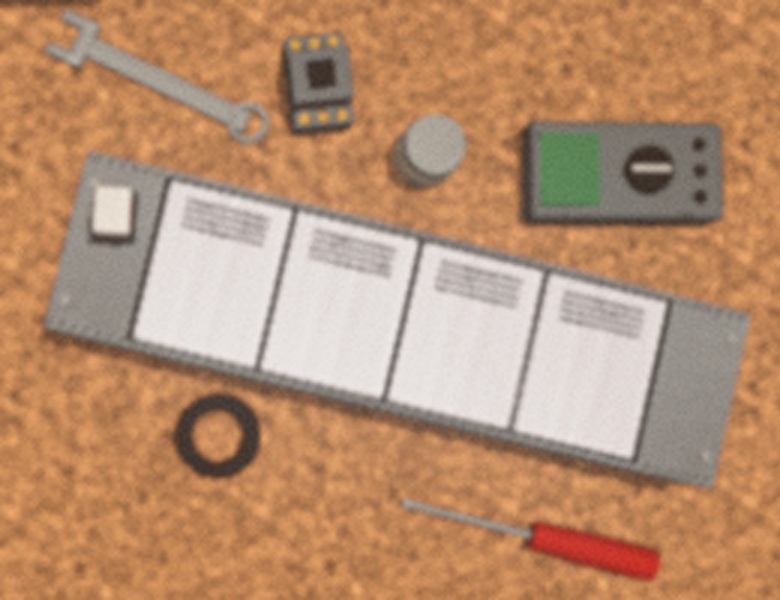

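```bash
cat >> h.py <<'E'
from scipy.spatial.transform import Rotation as Rn
ang=np.radians(75.7); Y=np.array([np.cos(ang),np.sin(ang),0]); X=np.array([Y[1],-Y[0],0]); C=np.array([588.2,-78.6,0]); PIV=C+2.5*X
def W(x,y,z): return PIV+X*x+Y*y+np.array([0,0,z])   # z above bench
def loc(p): d=np.array(p)-PIV; return np.array([d@X,d@Y,d[2]])
def st():
    s=arm.state(); R=Rn.from_quat(s["ee_rot"]); l=loc(s["position"])
    print("t",round(s["time"],2),"loc TCP",l.round(1),"tip z",round(l[2]-25,1),"F loc",np.round([s["ft_force"]@X,s["ft_force"]@Y,s["ft_force"][2]],1),"open",round(s["opening"],1))
    return s,R
def to(x,y,ztip):
    s,R=st(); print("tool shift mm",(R.inv().apply(W(x,y,ztip+25)-s["position"])).round(1))
E
python3 - <<'E'
from h import *
for y in (138,46,-46,-138): print(W(35,y,82.5).round(1), np.linalg.norm(W(35,y,0)))
s,R=st(); print(R.as_matrix().round(3))
D=Rn.from_matrix(np.c_[-X,Y,[0,0,-1]]); print("turn",(R.inv()*D).as_rotvec().round(4))
to(35,138,150)
import pickle
c=pickle.load(open("top0.pkl","rb")); f=c["frame"].copy()
for y in (138,46,-46,-138):
  for p in proj(c,[W(35,y,82.5),W(-60,y,82.5)]): cv2.circle(f,tuple(int(v) for v in p.round()),2,(0,0,255),-1)
cv2.imwrite("pics/chk.png",cv2.resize(f[90:290,250:510],None,fx=3,fy=3))
E
```

```text
[658.6  45.9  82.5] 660.2187581570349
[635.9 -43.3  82.5] 637.3717086505713
[ 613.2 -132.4   82.5] 627.3153763091419
[ 590.5 -221.6   82.5] 630.6619282306583
t 0.15 loc TCP [-604.9  555.4  239. ] tip z 214.0 F loc [ 0.7  0.2 -1. ] open 91.7
[[-0.974  0.227 -0.   ]
 [ 0.227  0.974 -0.001]
 [ 0.    -0.001 -1.   ]]
turn [-0.001   0.      0.0208]
t 0.15 loc TCP [-604.9  555.4  239. ] tip z 214.0 F loc [ 0.7  0.2 -1. ] open 91.7
tool shift mm [-631.1 -430.6   64.5]
```

View pics/chk.png

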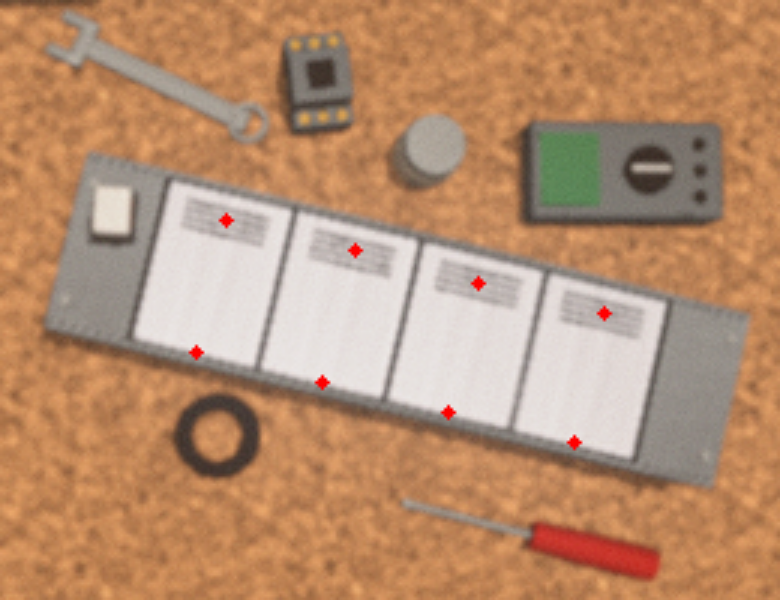

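Call:
{"name": "jog_arm", "arguments": {
  "turn": [
    [0,0,0.021],
    [0,0,0.021],
    [0,0,0.021],
    [0,0,0.021],
    [0,0,0.021]
  ],
  "linear": [
    [-0.0315,-0.0215,0],
    [-0.063,-0.043,0],
    [-0.0945,-0.0645,0],
    [-0.126,-0.086,0],
    [-0.1575,-0.1075,0]
  ],
  "jaw": [255,255,255,255,255],
  "squeeze": 20
}}

```text
time: 0.57
position: [271.5, 466.8, 239.4]
ee_rot: [0.124, 0.992, -0.0, -0.0]
ft_force: [0.3, 1.2, 0.6]
opening: 60.2
```

Run:
```python
from h import *
to(35,138,110)
```

```text
t 0.57 loc TCP [-444.1  450.2  239.4] tip z 214.4 F loc [-0.   1.2  0.6] open 60.2
tool shift mm [-479.  -312.4  104.5]
```

Call:
{"name": "jog_arm", "arguments": {
  "turn": [
    [0,0,0],
    [0,0,0],
    [0,0,0],
    [0,0,0],
    [0,0,0]
  ],
  "linear": [
    [-0.032,-0.021,0.005],
    [-0.064,-0.042,0.01],
    [-0.096,-0.063,0.015],
    [-0.128,-0.084,0.02],
    [-0.16,-0.105,0.025]
  ],
  "jaw": [255,255,255,255,255]
}}

```text
time: 0.98
position: [400.7, 325.4, 214.4]
ee_rot: [0.125, 0.992, 0.0, 0.0]
ft_force: [0.7, 0.6, -0.5]
opening: 27.5
```

Call:
{"name": "jog_arm", "arguments": {
  "turn": [
    [0,0,0],
    [0,0,0],
    [0,0,0],
    [0,0,0],
    [0,0,0]
  ],
  "linear": [
    [-0.032,-0.021,0.005],
    [-0.064,-0.042,0.01],
    [-0.096,-0.063,0.015],
    [-0.128,-0.084,0.02],
    [-0.16,-0.105,0.025]
  ],
  "jaw": [255,255,255,255,255]
}}

```text
time: 1.4
position: [529.9, 184.0, 189.3]
ee_rot: [0.125, 0.992, -0.0, -0.0]
ft_force: [1.3, 1.1, -0.1]
opening: 0.3
```

Call:
{"name": "jog_arm", "arguments": {
  "turn": [
    [0,0,0],
    [0,0,0],
    [0,0,0],
    [0,0,0],
    [0,0,0]
  ],
  "linear": [
    [-0.032,-0.021,0.01],
    [-0.064,-0.042,0.02],
    [-0.096,-0.063,0.03],
    [-0.128,-0.084,0.04],
    [-0.152,-0.1,0.05]
  ],
  "jaw": [255,255,255,255,255]
}}

```text
time: 1.82
position: [653.2, 48.7, 138.9]
ee_rot: [0.125, 0.992, -0.0, 0.0]
ft_force: [0.3, 0.1, 0.3]
opening: 0.5
```

Run:
```python
from h import *
to(35,138,90)
c=arm.read_camera("scene");cv2.imwrite("pics/s1.png",c["frame"])
```

```text
t 1.82 loc TCP [ 29.  139.4 138.9] tip z 113.9 F loc [0.3 0.1 0.3] open 0.5
tool shift mm [-6.  -1.4 23.9]
```

View pics/s1.png

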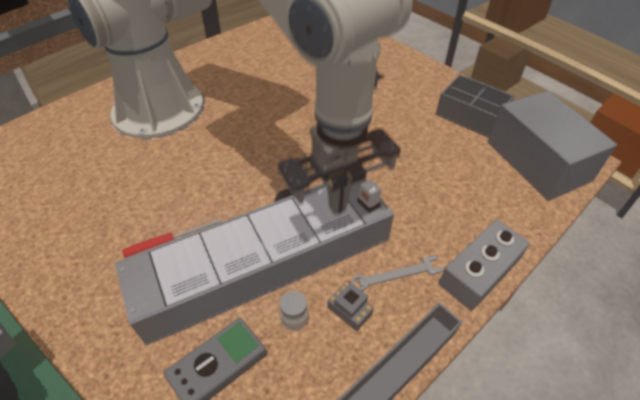

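The scene view shows the fingertip at about (342,210), above cover4's tread and clear of the relay at (370,195). I'll lower it and press.

Call:
{"name": "jog_arm", "arguments": {
  "turn": [
    [0,0,0],
    [0,0,0],
    [0,0,0],
    [0,0,0],
    [0,0,0]
  ],
  "linear": [
    [-0.006,0,0.012],
    [-0.006,-0.001,0.024],
    [-0.006,-0.001,0.028],
    [-0.006,-0.001,0.03],
    [-0.006,-0.001,0.03]
  ],
  "jaw": [255,255,255,255,255]
}}

```text
time: 2.28
position: [656.0, 49.8, 108.9]
ee_rot: [0.124, 0.992, -0.0, -0.001]
ft_force: [-0.2, -0.2, -0.2]
opening: 0.5
```

Call:
{"name": "jog_arm", "arguments": {
  "turn": [
    [0,0,0],
    [0,0,0],
    [0,0,0],
    [0,0,0],
    [0,0,0]
  ],
  "linear": [
    [0,0,0.001],
    [0,0,0.002],
    [0,0,0.003],
    [0,0,0.004],
    [0,0,0.004]
  ],
  "jaw": [255,255,255,255,255]
}}

```text
time: 2.7
position: [657.4, 49.2, 106.0]
ee_rot: [0.125, 0.992, 0.0, 0.0]
ft_force: [-1.2, 1.3, 2.7]
opening: 0.5
```

Call:
{"name": "jog_arm", "arguments": {
  "turn": [
    [0,0,0],
    [0,0,0],
    [0,0,0],
    [0,0,0],
    [0,0,0]
  ],
  "linear": [
    [0,0,0.001],
    [0,0,0.002],
    [0,0,0.003],
    [0,0,0.003],
    [0,0,0.003]
  ],
  "jaw": [255,255,255,255,255]
}}

```text
time: 3.12
position: [657.2, 48.7, 102.5]
ee_rot: [0.125, 0.992, -0.0, 0.0]
ft_force: [1.6, 0.6, 1.1]
opening: 0.3
```

Call:
{"name": "jog_arm", "arguments": {
  "turn": [
    [0,0,0],
    [0,0,0],
    [0,0,0],
    [0,0,0],
    [0,0,0]
  ],
  "linear": [
    [0,0,0.002],
    [0,0,0.004],
    [0,0,0.005],
    [0,0,0.006],
    [0,0,0.006]
  ],
  "jaw": [255,255,255,255,255]
}}

```text
time: 3.53
position: [656.8, 48.6, 96.2]
ee_rot: [0.125, 0.992, -0.0, -0.0]
ft_force: [0.3, -0.4, 1.9]
opening: 0.2
```

Run:
```python
from h import *
st()
c=arm.read_camera("scene");cv2.imwrite("pics/s2.png",cv2.resize(c["frame"][150:330,120:400],None,fx=2.5,fy=2.5))
```

```text
t 3.53 loc TCP [ 32.6 140.2  96.2] tip z 71.2 F loc [ 0.4 -0.3  1.9] open 0.2
```

View pics/s2.png

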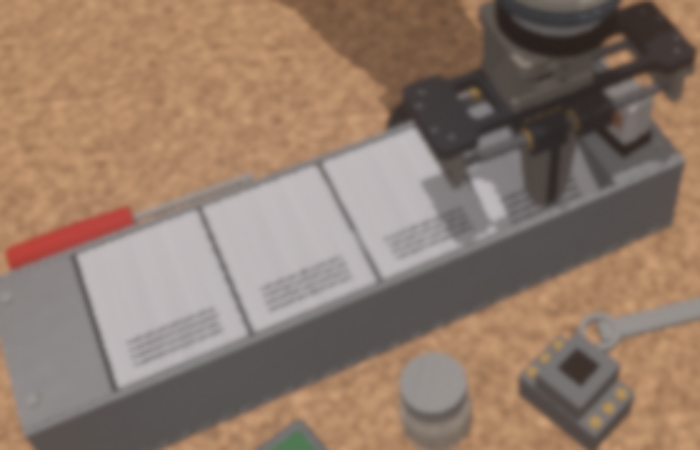

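Cover4's far end is sinking under about 2 N with the tip 11 mm down, so it's the loose one. I'll press it further.

Call:
{"name": "jog_arm", "arguments": {
  "turn": [
    [0,0,0],
    [0,0,0],
    [0,0,0],
    [0,0,0],
    [0,0,0]
  ],
  "linear": [
    [0,0,0.003],
    [0,0,0.006],
    [0,0,0.009],
    [0,0,0.012],
    [0,0,0.013]
  ],
  "jaw": [255,255,255,255,255]
}}

```text
time: 4.0
position: [656.9, 48.7, 82.9]
ee_rot: [0.125, 0.992, -0.0, -0.0]
ft_force: [0.1, -0.2, 2.1]
opening: 0.3
```

Run:
```python
from h import *
st()
c=arm.read_camera("scene");cv2.imwrite("pics/s3.png",cv2.resize(c["frame"][130:310,200:480],None,fx=2.5,fy=2.5))
import pickle
t=pickle.load(open("top0.pkl","rb"))
print("relay top loc",loc(onz(t,[[288,160]],132)[0]))
```

```text
t 4.0 loc TCP [ 32.6 140.3  82.9] tip z 57.9 F loc [ 0.1 -0.2  2.1] open 0.3
relay top loc [ 17.44476074 212.32521539 132.        ]
```

View pics/s3.png

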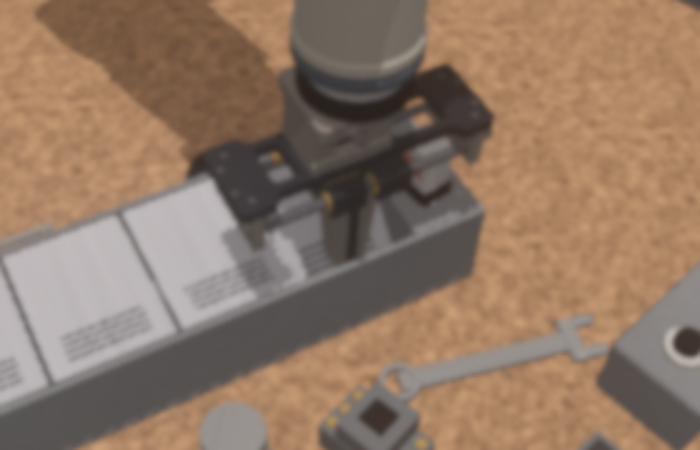

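The cover is tilted to about 0.85 rad and has stopped, with 2 N on it. I'll raise the arm and check the tilt.

Call:
{"name": "jog_arm", "arguments": {
  "turn": [
    [0,0,0],
    [0,0,0],
    [0,0,0],
    [0,0,0],
    [0,0,0]
  ],
  "linear": [
    [0,0,-0.02],
    [0,0,-0.05],
    [0,0,-0.085],
    [0,0,-0.11],
    [0,0,-0.11]
  ],
  "jaw": [255,255,255,255,255]
}}

```text
time: 4.47
position: [659.7, 49.0, 199.1]
ee_rot: [0.125, 0.992, 0.001, 0.004]
ft_force: [-0.3, 0.5, 0.6]
opening: 0.7
```

Call:
{"name": "jog_arm", "arguments": {
  "turn": [
    [0,0,0],
    [0,0,0],
    [0,0,0],
    [0,0,0],
    [0,0,0]
  ],
  "linear": [
    [0.03,0,0],
    [0.06,0,0],
    [0.09,0.001,0],
    [0.11,0.001,0],
    [0.11,0.001,0]
  ],
  "jaw": [255,255,255,255,255]
}}

```text
time: 4.88
position: [546.3, 77.5, 192.4]
ee_rot: [0.124, 0.992, -0.0, -0.002]
ft_force: [0.9, 0.4, -0.6]
opening: 0.3
```

Run:
```python
from h import *
to(-70,138,105)
c=arm.read_camera("scene");f=c["frame"].copy()
for th in (0.6,0.8,1.0):
  for y in (96,182):
    p=proj(c,W(-60*np.cos(th)+2.5*np.sin(th),y,80+60*np.sin(th)+2.5*np.cos(th)))[0]; cv2.circle(f,tuple(int(v) for v in p.round()),1,(0,0,255),-1)
cv2.imwrite("pics/s4.png",cv2.resize(f[110:290,200:480],None,fx=2.5,fy=2.5))
```

```text
t 4.88 loc TCP [-81.7 140.9 192.4] tip z 167.4 F loc [ 0.8  0.6 -0.6] open 0.3
tool shift mm [-11.9  -2.8  62.4]
```

View pics/s4.png

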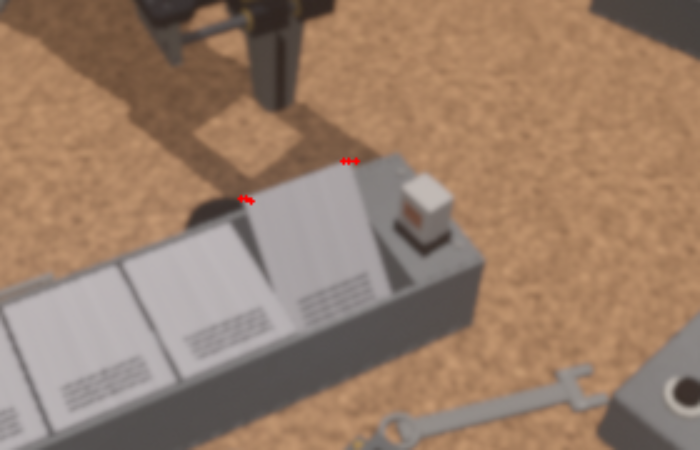

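The cover stays raised, and its edge is near the 0.8 to 1.0 rad markers. I'll lower the finger on the robot side of the edge.

Call:
{"name": "jog_arm", "arguments": {
  "turn": [
    [0,0,0],
    [0,0,0],
    [0,0,0],
    [0,0,0],
    [0,0,0]
  ],
  "linear": [
    [0,-0.002,0.022],
    [0,-0.002,0.044],
    [-0.004,-0.002,0.062],
    [-0.01,-0.002,0.066],
    [-0.01,-0.002,0.066]
  ],
  "jaw": [255,255,255,255,255]
}}

```text
time: 5.35
position: [560.8, 72.0, 126.2]
ee_rot: [0.125, 0.992, -0.0, -0.001]
ft_force: [0.4, 0.3, 0.8]
opening: 0.6
```

Run:
```python
from h import *
to(-52,138,102)
c=arm.read_camera("scene");f=c["frame"]
cv2.imwrite("pics/s5.png",cv2.resize(f[110:290,200:480],None,fx=2.5,fy=2.5))
```

```text
t 5.35 loc TCP [-66.2 139.2 126.2] tip z 101.2 F loc [0.3 0.4 0.8] open 0.6
tool shift mm [-14.2  -1.2  -0.8]
```

View pics/s5.png

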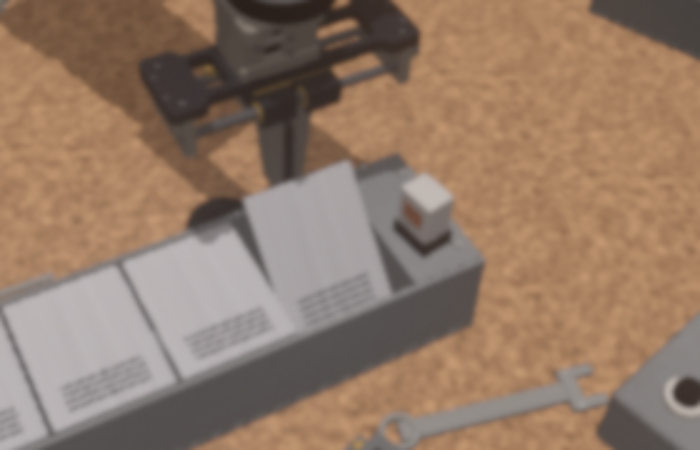

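The fingertip is behind the raised edge at (285,180), just hidden by it. I'll push along the arc, up and over.

Call:
{"name": "jog_arm", "arguments": {
  "turn": [
    [0,0,0],
    [0,0,0],
    [0,0,0],
    [0,0,0],
    [0,0,0]
  ],
  "linear": [
    [-0.008,0,0],
    [-0.014,0,0],
    [-0.017,0,-0.002],
    [-0.02,0,-0.005],
    [-0.023,0,-0.008]
  ],
  "jaw": [255,255,255,255,255]
}}

```text
time: 5.82
position: [582.7, 66.8, 136.2]
ee_rot: [0.125, 0.992, 0.0, 0.0]
ft_force: [-0.8, 0.2, -0.1]
opening: 0.4
```

Call:
{"name": "jog_arm", "arguments": {
  "turn": [
    [0,0,0],
    [0,0,0],
    [0,0,0],
    [0,0,0],
    [0,0,0]
  ],
  "linear": [
    [-0.003,0,-0.002],
    [-0.006,0,-0.004],
    [-0.009,0,-0.006],
    [-0.012,0,-0.007],
    [-0.013,0,-0.008]
  ],
  "jaw": [255,255,255,255,255]
}}

```text
time: 6.23
position: [595.3, 63.5, 143.8]
ee_rot: [0.125, 0.992, 0.0, 0.0]
ft_force: [-1.0, 0.1, -0.6]
opening: 0.4
```

Run:
```python
from h import *
to(-18,138,118)
c=arm.read_camera("scene");f=c["frame"]
cv2.imwrite("pics/s6.png",cv2.resize(f[110:290,200:480],None,fx=2.5,fy=2.5))
```

```text
t 6.23 loc TCP [-30.7 139.5 143.8] tip z 118.8 F loc [-1.  -0.2 -0.6] open 0.4
tool shift mm [-12.7  -1.5   0.8]
```

View pics/s6.png

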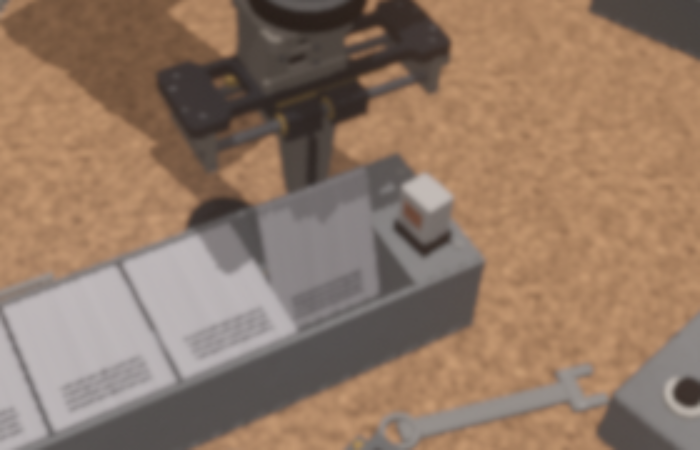

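The cover is following, now at about 1.2 rad. I'll keep pushing toward the stop.

Call:
{"name": "jog_arm", "arguments": {
  "turn": [
    [0,0,0],
    [0,0,0],
    [0,0,0],
    [0,0,0],
    [0,0,0]
  ],
  "linear": [
    [-0.003,0,-0.001],
    [-0.006,0,-0.001],
    [-0.009,0,-0.001],
    [-0.011,0,-0.001],
    [-0.012,0,-0.001]
  ],
  "jaw": [255,255,255,255,255]
}}

```text
time: 6.7
position: [606.9, 60.6, 144.6]
ee_rot: [0.125, 0.992, 0.0, 0.0]
ft_force: [-0.8, 1.0, 1.2]
opening: 0.8
```

Call:
{"name": "jog_arm", "arguments": {
  "turn": [
    [0,0,0],
    [0,0,0],
    [0,0,0]
  ],
  "linear": [
    [-0.001,0,0],
    [-0.002,0,0],
    [-0.002,0,0]
  ],
  "jaw": [255,255,255]
}}

```text
time: 6.95
position: [607.7, 60.3, 144.5]
ee_rot: [0.125, 0.992, 0.0, -0.001]
ft_force: [-4.1, 2.1, 2.9]
opening: 0.4
```

Run:
```python
from h import *
st()
c=arm.read_camera("scene");f=c["frame"]
cv2.imwrite("pics/s7.png",cv2.resize(f[110:290,200:480],None,fx=2.5,fy=2.5))
```

```text
t 6.95 loc TCP [-17.9 139.4 144.5] tip z 119.5 F loc [-4.5  1.   2.9] open 0.4
```

View pics/s7.png

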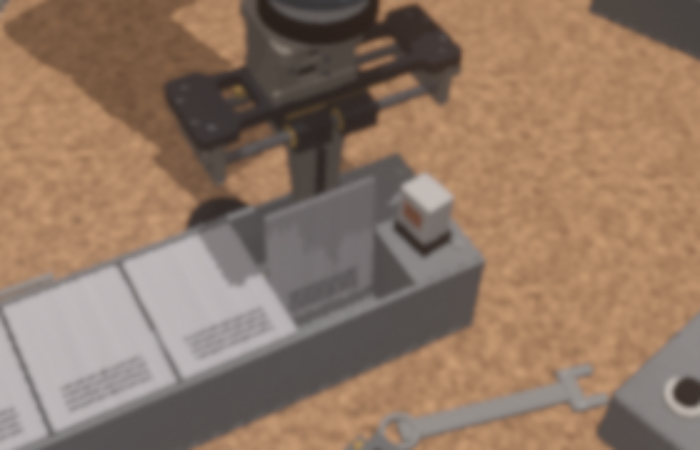

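The force has risen to 4.5 N and the finger has stopped where the 1.5 rad stop should be (TCP predicted -17, measured -17.9). I'll back off, rise and verify.

Call:
{"name": "jog_arm", "arguments": {
  "turn": [
    [0,0,0],
    [0,0,0],
    [0,0,0],
    [0,0,0],
    [0,0,0]
  ],
  "linear": [
    [0.005,0,0],
    [0.02,0,0],
    [0.04,0,0],
    [0.06,0,-0.02],
    [0.08,0,-0.05]
  ],
  "jaw": [255,255,255,255,255]
}}

```text
time: 7.42
position: [528.4, 79.7, 192.5]
ee_rot: [0.125, 0.992, -0.001, -0.002]
ft_force: [0.2, -0.2, -0.1]
opening: 0.5
```

Call:
{"name": "jog_arm", "arguments": {
  "turn": [
    [0,0,0],
    [0,0,0],
    [0,0,0],
    [0,0,0],
    [0,0,0]
  ],
  "linear": [
    [0.03,0,-0.02],
    [0.06,0,-0.03],
    [0.09,0,-0.03],
    [0.1,0,-0.03],
    [0.1,0,-0.03]
  ],
  "jaw": [255,255,255,255,255]
}}

```text
time: 7.83
position: [432.3, 104.9, 224.8]
ee_rot: [0.124, 0.992, 0.0, 0.0]
ft_force: [0.4, 0.2, -0.4]
opening: 0.4
```

Call:
{"name": "jog_arm", "arguments": {
  "turn": [
    [0,0,0],
    [0,0,0],
    [0,0,0],
    [0,0,0],
    [0,0,0]
  ],
  "linear": [
    [0.02,0,0],
    [0.02,0,0],
    [0.02,0,0],
    [0.02,0,0],
    [0.02,0,0]
  ],
  "jaw": [255,255,255,255,255]
}}

```text
time: 8.25
position: [415.9, 109.5, 224.5]
ee_rot: [0.125, 0.992, -0.0, 0.0]
ft_force: [0.0, 0.6, -0.2]
opening: 0.2
```

Run:
```python
from h import *
st()
c=arm.read_camera("scene");t=arm.read_camera("top")
f=c["frame"].copy();g=t["frame"].copy()
for th in (1.2,1.5):
  for y in (94,182):
    P=W(-60*np.cos(th)+2.5*np.sin(th),y,80+60*np.sin(th)+2.5*np.cos(th))
    for cc,im in((c,f),(t,g)):
      p=proj(cc,P)[0]; cv2.circle(im,tuple(int(v) for v in p.round()),1,(0,0,255) if th>1.3 else (255,0,0),-1)
cv2.imwrite("pics/s8.png",np.hstack([cv2.resize(f[130:330,120:420],(600,400))]))
cv2.imwrite("pics/t8.png",cv2.resize(g[90:290,250:510],None,fx=3,fy=3))
```

```text
t 8.25 loc TCP [-215.9  139.7  224.5] tip z 199.5 F loc [-0.1  0.6 -0.2] open 0.2
```

View pics/s8.png

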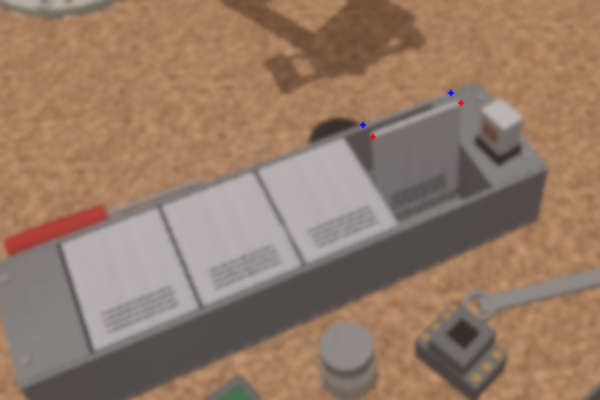

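View pics/t8.png

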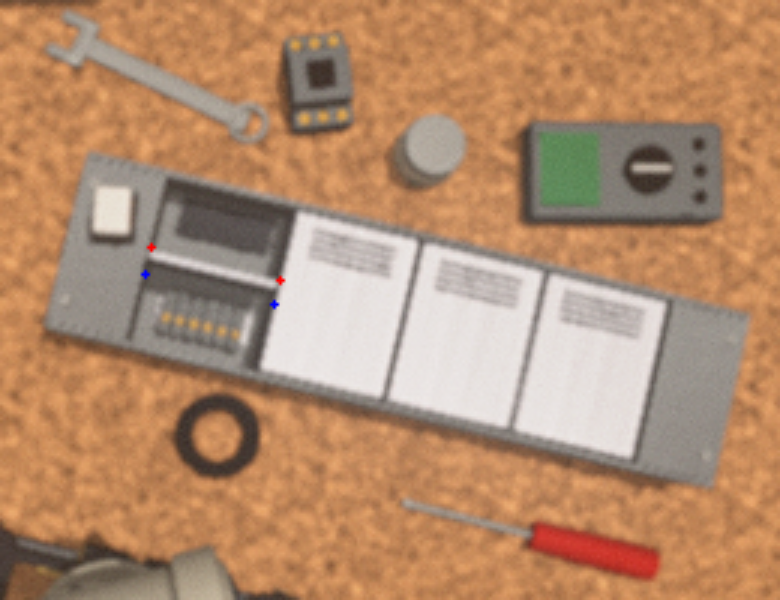

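In both views cover4's edge lies on the red 1.5 rad markers, at (150,248) and (280,281) in the top crop. The terminals are visible, the other three covers are flush and no bystander has moved. The arm is clear, so I'll hand in.

```bash
python3 -c "
from station import arm
print(arm.close_job())"
```

```text
the job is handed in; nothing more can be done
None
```

The loose cover was cover4, the one next to the relay. It now stands fully open with the terminals showing, and I handed the job in at about 8.4 s of the 48 s allowed.

- **Finding it:** cover4 was the first one I pressed. Its far end sank under about 2 N, so I did not press the other three. I pressed it down to about 0.85 rad, going by the fingertip height.
- **Opening it:** I pushed its raised edge along the arc from the robot side. At about 4.5 N the finger stopped, within about 1 mm of where I expected the 1.5 rad stop.
- **Last checks:** after backing off, both the scene and top views showed cover4's edge at the projected 1.5 rad position, not the 1.2 rad one. The other three covers looked flush and the bystanders looked unmoved. The arm was well clear, with wrist force under 1 N.

No check failed or disagreed. The tilt is read from the pictures and the finger position, since the joint value itself can't be read.

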